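# Free the stuck oil cup and stand it on the drip saucer

## Robot

A 6-joint arm with a two-finger parallel gripper is mounted at the origin on the work surface. World frame = base frame: x ahead of the robot, y to its left, z up, the work surface at z = 0. Lengths are in mm, angles in rad, forces in N, time in s.
With the tool pointing down it reaches from about 325 to 775 mm from the base axis. Payload 9.3 kg.
Tool frame: the origin (TCP) lies on the centre line of the jaws, within the pads' length; the fingertips stand 14 mm ahead of it and the grasp point (between the pads) lies 5 mm behind it (manip.tip_reach is the distance from the TCP to the fingertips, in mm); z points along the fingers, y is the line along which they close (so a half turn about z gives the same grasp; the last joint's range is limited). The gripper opens to 85 mm and grips with 20 to 120 N. Pads are 22 mm wide; open, the fingers measure 114 mm over their backs; the gripper's body (76 mm by 85 mm) begins 54 mm behind the grasp point. The pads swing forward as they close: fully open they stand 13 mm farther back than shut.
Start: joints at [1.084, 0.259, 0.021, 1.334, 0, 1.418], TCP at [180.201, 519.639, 245.279] pointing down, gripper open.
Joint ranges: [-3.04, 3.04], [-0.91, 1.82], [-1.04, 1.36], [-1.92, 1.95], [-1.52, 1.45], [-3.14, 3.14]. Speed limits (rad/s): [2.22, 2.22, 2.79, 3.14, 3.14, 3.14].

## Interface

Orientations are given as a 3x3 rotation matrix whose columns are the frame's x, y, z axes.
In Python, from plant import monitor, imaging, manip, outline_of gives the robot as it stands.
- The arm moves only by the tool apply_moves, never from a script. Its arguments are lists of equal length, an entry for each row: "delta_pos": the shift along the tool's x, y, z in m, a list of three; "twist": the turn, a rotation vector about the tool's x, y, z in rad, a list of three; "fingers": the closure in counts, from 0 (fully open) to 255 (shut). In form: {"delta_pos": [[dx, dy, dz], ...], "twist": [[wx, wy, wz], ...], "fingers": [fingers, ...]}. A call has 1 to 20 rows; each row is the pose to reach, as a shift and turn from the pose commanded when the call began, along the tool's axes at that moment; what a row does not reach only later rows make up. A row lasts 1/10 s, in which the tool goes at most 50 mm and 8.59 degrees, less where a joint would pass 70% of its speed; a pose out of reach is approached as far as the arm can. A call with a gripper value outside its range is refused whole. The fingers move at their own pace and stop on an object; "grip_force" is the grip in N (left out, the last holds). Time passes only in rows, so rows that repeat a pose let the fingers close. It gives the time, the measured TCP pose, the force, the opening and the grip force at its end, in the units of the state.
- monitor.get_state(): the state, without advancing time (a new reading comes with each control period).
- imaging.get_image(name): name is "side" or "top"; returns a dict with "frame" (400x640x3 uint8, blue, green, red), "range_z" (400x640 float32, mm along the optical axis (not along the pixel's ray), 0 where there is no reading), "camera_matrix" (3x3 intrinsics, pixels), "D" ([k1, k2, p1, p2, k3] as OpenCV has them; the pictures are not rectified), "extrinsics" (4x4, takes a point from camera to world coordinates). Camera axes: x right, y down, z forward; pixel columns grow to the right and rows downward; lengths in mm; the calibration is good to about 2 mm. A picture is of the moment at which its call begins.
- manip.hand_in(): hands the job in; it is judged then, once.
Trained networks look in a picture, given as the dict that the camera call returned (one of the last four; its "shot" number tells which), for a name from the list of things; names that differ only in an ending like _2 or _b are one class to them, and where a whole thing is asked for, a point or a joint stands for the part that bears it (a point fixed in the world has none). Each returns a list of dicts, best first, with "p" (0 to 1); they miss things now and then, are a little off and sometimes report something else, mostly with a low value. They report only what shows in the picture. A call takes as long as a camera call. They do not tell look-alikes from the thing itself.
- outline_of(picture, name): "mask" (400x640 bool, what is visible of it) and "point" ([column, row] in pixels, amid what is visible of it).
The state is a dict: "time_s": time; "joint_pos": joint angles; "joint_velocities": joint speeds; "joint_torque": joint torques, N m; "position": TCP position; "orientation": TCP orientation; "wrist_force": force on the tool from outside, world axes, zero at the start; "moment": the same for the moment, N m; "grip_width": finger opening in mm; "finger_force": force on a finger pad.
Only numpy, scipy, OpenCV 4.12 (cv2) and the standard library are available. Lean on these libraries where they do the work, as an engineer would, in place of code of your own. Each camera call takes 0.05 s, during which the arm holds its last target. There are 200 camera calls.

## Task

Of the oil cups on the cart, one tin cup is nested tightly in a heavy brass cup: pull that tin cup straight up out of the brass one and stand it upright on the flat floor of the shallow brass drip saucer, lowering it all the way down before letting go. Leave the brass cup and the other, lone tin cup standing where they are.

Things in the scene. Friction and masses are not known exactly. Their poses are not given: they have to be found in the camera images.
- tin_cup: The nested cup: thin bare metal, open, round, slightly tapered, 95 mm tall; outer diameter 44 mm at the foot, 52 at mid height, 56 at the rim; wall 3 mm; 0.1 to 0.16 kg. Origin: centre of its underside; z up its axis. It starts upright in the brass cup, its underside 8 mm above the cart top, its upper 48 mm above the brass rim. Grip it across the outside below its rim, from above, at any yaw.
- brass_cup: The lower cup of the nest: thick brass, open, loose on the cart, 55 mm tall, 72 mm outer diameter at the rim, wall 6 mm, inner floor 8 mm above its underside, 0.9 kg. Three small sprung balls in its wall grip the tin cup: a few newtons (2 to 6, besides its weight) straight up, less than the brass cup's weight, free it. Origin: centre of its underside, z up.
- lone_cup: A second tin cup, the same in shape and size as the nested one, standing upright by itself on the cart top; not to be moved. Origin: centre of its underside, z up.
- saucer: The drip saucer: a shallow round brass dish fixed to the cart top, 104 mm outer diameter and 10 mm tall at its rim, wall 3 mm; its flat floor is about 86 mm across and lies 4 mm above its underside. Empty at the start. Origin: centre of its underside (height of the cart top), z up.
Not all that is in view belongs to the job. Of the things shaped like the saucer, the brass one is meant.

How it is judged (in metres and radians):
On the way, in this order (a step that is already met when the one before it is completed fails the run):
1. the tin cup's foot is drawn up to the brass rim (4 mm) or above, within 30 mm sideways of the brass cup's axis, tilted under 15 degrees, the brass cup still within 10 mm of the cart (z of tin_cup in the frame of brass_cup above 0.051 m and horizontal distance between tin_cup and brass_cup below 0.03 m and angle between tin_cup's own z axis and vertical below 0.26 rad and height (world z) of brass_cup below 0.01 m), for 0.05 s.
2. the tin cup is down on the saucer floor (within 6 mm), upright, while the fingers still hold it (horizontal distance between tin_cup and saucer below 0.022 m and z of tin_cup in the frame of saucer between 0 and 0.01 m and angle between tin_cup's own z axis and vertical below 0.17 rad and contact force between the fingers and tin_cup above 0.5 N), for 0.05 s.
At the end, for the whole second after the job is handed in: The formerly nested tin cup stands upright (within 10 degrees) and at rest on the saucer's floor, its foot within 22 mm sideways of the saucer's centre and within 6 mm of the floor in height; the brass cup and the lone tin cup stand upright (within 10 degrees) within 20 mm of where they were (horizontal distance between tin_cup and saucer below 0.022 m and z of tin_cup in the frame of saucer between 0 and 0.01 m and angle between each of tin_cup, brass_cup, lone_cup's own z axis and vertical below 0.17 rad and linear speed of tin_cup below 0.02 m/s and distance of each of brass_cup, lone_cup from where it was at the start of the episode below 0.02 m); the robot touches nothing.
It fails at once if the brass cup is lifted more than 25 mm off the cart or tipped beyond 25 degrees (height (world z) of brass_cup above 0.025 m or angle between brass_cup's own z axis and vertical above 0.44 rad).
It fails at once if the lone tin cup is moved more than 30 mm or tipped beyond 25 degrees (distance of lone_cup from where it was at the start of the episode above 0.03 m or angle between lone_cup's own z axis and vertical above 0.44 rad).
It also fails if it takes over 40 s, if anything falls off the work surface, if the arm or the gripper's body presses on something with over 40 N, if the wrist force passes 120 N, or if a joint passes its speed limit or range.

## Working session

There is one attempt and no reset: what is moved stays moved. The work goes in short steps, Python scripts to look and compute and a tool call to move; the robot and the scene stay as the last step left them, time stands still between calls to the robot, and variables do not carry over. Pictures are saved under pics/ and viewed, at most 10 in all, crops included, and the job is handed in when it is done.

Besides the shell and the picture viewer there is one more tool, called after ">>>" by a JSON object that holds its "api" and its "payload". apply_moves: Moves the arm, as the interface text tells. Its arguments: {"type":"object","properties":{"delta_pos":{"type":"array"},"twist":{"type":"array"},"fingers":{"type":"array"},"grip_force":{"type":"number"}},"required":["delta_pos","twist","fingers"]}

```bash
mkdir -p pics
cat > h.py <<'E'
import numpy as np,cv2
from plant import monitor, imaging, manip, outline_of
def pts(im,mask=None):
    z=im["range_z"]; m=(z>0) if mask is None else (mask&(z>0))
    v,u=np.nonzero(m); zz=z[v,u]
    n=cv2.undistortPoints(np.stack([u,v],1).astype(np.float64)[:,None],im["camera_matrix"],np.array(im["D"],float))[:,0]
    P=np.c_[n*zz[:,None],zz,np.ones(len(zz))]@np.array(im["extrinsics"]).T
    return P[:,:3],u,v
E
python3 - <<'E'
from h import *
s=monitor.get_state(); print(s["time_s"],s["position"],np.round(s["orientation"],3).tolist(),s["grip_width"])
for c in ["side","top"]:
    im=imaging.get_image(c); cv2.imwrite(f"pics/{c}0.png",im["frame"])
    print(c,np.round(np.array(im["extrinsics"])[:3],2).tolist())
    for n in ["tin_cup","brass_cup","lone_cup","saucer"]:
        for d in outline_of(im,n):
            P,u,v=pts(im,d["mask"])
            if len(P)==0: print(n,d["p"],d["point"]); continue
            top=P[P[:,2]>np.percentile(P[:,2],98)-6]
            print(c,n,round(d["p"],2),np.round(d["point"]),len(P),"z",np.percentile(P[:,2],[2,50,98]).round(),"xy lo/hi",P[:,:2].min(0).round(),P[:,:2].max(0).round(),"topmid",((top.min(0)+top.max(0))/2).round(1),(top.max(0)-top.min(0)).round())
E
```

```text
0.0 [180.08361976 519.39186594 244.65806969] [[-0.945, 0.328, -0.001], [0.328, 0.945, -0.001], [0.0, -0.001, -1.0]] 85.23464170622447
side [[-0.98, -0.12, 0.15, 306.79], [-0.19, 0.65, -0.74, 677.03], [-0.01, -0.75, -0.66, 636.59]]
side tin_cup 0.55 [296. 120.] 591 z [ -0.  84. 103.] xy lo/hi [ 529. -440.] [ 632. -198.] topmid [ 557.  -228.3  100.7] [57. 61.  7.]
side brass_cup 0.81 [297. 142.] 526 z [-0. 32. 55.] xy lo/hi [ 521. -273.] [ 609. -193.] topmid [ 558.  -221.    53.4] [75. 55.  9.]
side lone_cup 0.77 [235. 299.] 1719 z [ 2. 66. 95.] xy lo/hi [501. 230.] [601. 328.] topmid [528.7 299.9  92.9] [55. 57.  8.]
side saucer 0.97 [312. 195.] 1011 z [ 1.  4. 10.] xy lo/hi [ 427. -100.] [528.   5.] topmid [477.3 -47.5   8.3] [101. 105.   8.]
side saucer 0.86 [347. 133.] 642 z [ 1.  4. 10.] xy lo/hi [ 380. -351.] [ 479. -240.] topmid [ 429.5 -291.8    8. ] [ 99. 104.   8.]
side saucer 0.83 [396. 152.] 767 z [ 1.  4. 10.] xy lo/hi [ 252. -291.] [ 352. -186.] topmid [ 302.6 -238.8    8.1] [ 99. 105.   7.]
side saucer 0.62 [279. 240.] 1541 z [ 1.  4. 10.] xy lo/hi [462.  71.] [571. 176.
[... 470 characters left out ...]
.] [559. 359.] topmid [531.1 300.   94.6] [54. 54.  9.]
top lone_cup 0.52 [353. 193.] 1272 z [-1.  4. 11.] xy lo/hi [432. -96.] [532.   4.] topmid [481.8 -46.2   9.7] [100. 101.  10.]
top saucer 0.98 [284. 178.] 1258 z [-1.  4. 11.] xy lo/hi [466.  77.] [567. 178.] topmid [516.2 126.8  10.1] [100. 100.  10.]
top saucer 0.95 [428. 264.] 1356 z [-1.  4. 10.] xy lo/hi [ 257. -291.] [ 361. -184.] topmid [ 308.5 -235.6    9.3] [103. 102.  10.]
top saucer 0.88 [352. 194.] 1224 z [-1.  4. 10.] xy lo/hi [432. -96.] [530.   4.] topmid [480.8 -45.9   8.4] [ 98. 100.   8.]
top saucer 0.8 [447. 212.] 1269 z [-1.  3. 11.] xy lo/hi [ 385. -341.] [ 485. -238.] topmid [ 434.2 -289.4    9. ] [ 99. 103.   9.]
```

Run:
```python
import cv2
f=cv2.imread("pics/top0.png"); cv2.imwrite("pics/top_crop.png",cv2.resize(f[110:310,180:480],(780,520),interpolation=cv2.INTER_CUBIC))
for n,(u,v) in dict(a=(284,178),b=(428,264),c=(352,194),d=(447,212)).items(): print(n,cv2.mean(f[v-6:v+7,u-6:u+7])[:3])
```

```text
a (230.9526627218935, 248.0, 74.24852071005917)
b (227.67455621301775, 245.9526627218935, 67.11242603550296)
c (105.0, 245.2189349112426, 251.0)
d (105.42011834319527, 233.71597633136093, 87.04733727810651)
```

View pics/top_crop.png

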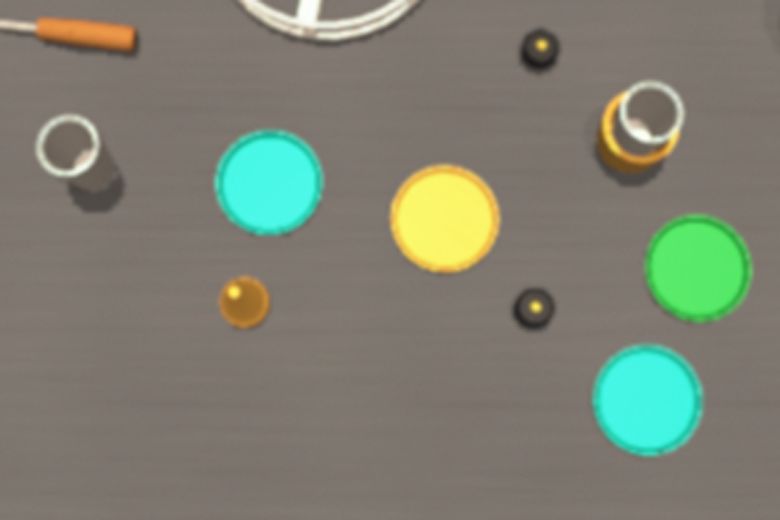

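View pics/side0.png

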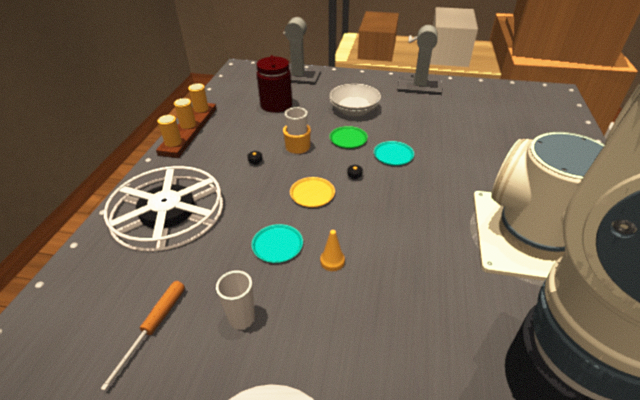

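Side and top views: there are four saucer-shaped dishes. In the top view, two are cyan at (284,178) and (428,264), one is green at (447,212) and one is yellow brass at (352,194). The brass one is the target, and the crop confirms its colour. Of the two tin cups, the one at (427,157) sits in a brass ring, so it is the nested one. The one at (210,169) stands alone.

Run:
```python
from h import *
print(manip.tip_reach)
s=monitor.get_state(); R=np.array(s["orientation"]); p=np.array(s["position"])
A,B=np.array([560,-228.]),np.array([479.5,-46.7])
T=imaging.get_image("top"); P,_,_=pts(T)
S=imaging.get_image("side"); Q,_,_=pts(S)
W=np.r_[P,Q]
for n,c in [("nest",A),("saucer",B)]:
    d=np.hypot(*(W[:,:2]-c).T); m=(d>45)&(d<170)&(W[:,2]>30)&(W[:,2]<300)
    a=np.degrees(np.arctan2(*(W[m,:2]-c).T[::-1]))
    for k in range(-180,180,30):
        q=(a>=k)&(a<k+30)
        if q.sum()>5: print(n,k,"dmin",d[m][q].min().round(),"zmax",W[m][q][:,2].max().round())
# rim circle fits
for im,tag in[(T,"top"),(S,"side")]:
    for n,c,z0,z1 in[("rim",A,97,108),("brass",A,50,59),("sauc",B,7,13)]:
        X,_,_=pts(im); X=X[(np.hypot(*(X[:,:2]-c).T)<60)&(X[:,2]>z0)&(X[:,2]<z1)]
        f=cv2.minEnclosingCircle(X[:,:2].astype(np.float32)); print(tag,n,len(X),np.round(f[0],1),round(f[1],1))
def t(x,y,z): return np.round(R.T@(np.array([x,y,z])-p)/1000,4)
print(t(*A,245),t(*A,77))
```

```text
14.0
saucer -90 dmin 160.0 zmax 101.0
top rim 129 [ 561.2 -227.9] 29.1
top brass 188 [ 560.6 -227.6] 36.4
top sauc 195 [481.1 -45.2] 51.7
side rim 120 [ 557.1 -228.9] 30.4
side brass 153 [ 558.  -227.8] 37.4
side sauc 163 [476.7 -47.2] 52.5
[-6.038e-01 -5.819e-01  3.000e-04] [-0.6038 -0.5819  0.1683]
```

>>> {"api": "apply_moves", "payload": {"delta_pos": [[-0.604,-0.582,0.08],[-0.604,-0.582,0.08],[-0.604,-0.582,0.08],[-0.604,-0.582,0.08],[-0.604,-0.582,0.08],[-0.604,-0.582,0.08],[-0.604,-0.582,0.08],[-0.604,-0.582,0.08],[-0.604,-0.582,0.08],[-0.604,-0.582,0.08],[-0.604,-0.582,0.08],[-0.604,-0.582,0.08],[-0.604,-0.582,0.08],[-0.604,-0.582,0.08],[-0.604,-0.582,0.08],[-0.604,-0.582,0.08],[-0.604,-0.582,0.08],[-0.604,-0.582,0.08],[-0.604,-0.582,0.08],[-0.604,-0.582,0.08]], "twist": [[0,0,0],[0,0,0],[0,0,0],[0,0,0],[0,0,0],[0,0,0],[0,0,0],[0,0,0],[0,0,0],[0,0,0],[0,0,0],[0,0,0],[0,0,0],[0,0,0],[0,0,0],[0,0,0],[0,0,0],[0,0,0],[0,0,0],[0,0,0]], "fingers": [0,0,0,0,0,0,0,0,0,0,0,0,0,0,0,0,0,0,0,0]}}

```text
time_s: 2.6
position: [559.8, -227.5, 165.3]
orientation: [[-0.945, 0.327, -0.0], [0.327, 0.945, 0.0], [0.001, 0.0, -1.0]]
wrist_force: [-0.3, 0.0, -0.7]
grip_width: 85.5
finger_force: 0.0
```

>>> {"api": "apply_moves", "payload": {"delta_pos": [[0,0,0.025],[0,0,0.05],[0,0,0.07],[0,0,0.088],[0,0,0.088],[0,0,0.088]], "twist": [[0,0,0],[0,0,0],[0,0,0],[0,0,0],[0,0,0],[0,0,0]], "fingers": [0,0,0,0,0,0], "grip_force": 30}}

```text
time_s: 3.2
position: [560.2, -227.3, 78.2]
orientation: [[-0.945, 0.327, 0.0], [0.327, 0.945, -0.0], [-0.001, -0.0, -1.0]]
wrist_force: [-0.4, 0.5, 0.3]
grip_width: 85.3
finger_force: 0.0
```

Run:
```python
from h import *
s=monitor.get_state(); print(s["position"],s["wrist_force"])
a=imaging.get_image("side")["frame"][80:180,220:370]; b=imaging.get_image("top")["frame"][110:210,350:500]
cv2.imwrite("pics/pre.png",cv2.resize(np.hstack([a,b]),(800,267),interpolation=cv2.INTER_CUBIC) if 0 else cv2.resize(np.hstack([a,b]),(798,266),interpolation=cv2.INTER_CUBIC))
```

```text
[ 560.23892312 -227.30151965   78.24471646] [-0.40762521  0.50215554  0.27024333]
```

View pics/pre.png

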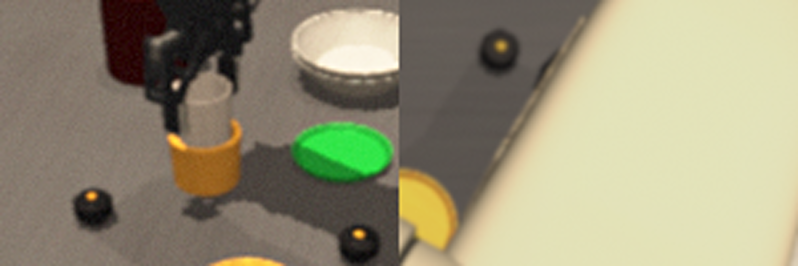

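The fingers straddle the tin rim on both sides, at about (170,105) and (230,70) in the crop. The tips are above the brass rim. Next I close slowly.

>>> {"api": "apply_moves", "payload": {"delta_pos": [[0,0,0],[0,0,0],[0,0,0],[0,0,0],[0,0,0],[0,0,0],[0,0,0],[0,0,0],[0,0,0],[0,0,0],[0,0,0],[0,0,0]], "twist": [[0,0,0],[0,0,0],[0,0,0],[0,0,0],[0,0,0],[0,0,0],[0,0,0],[0,0,0],[0,0,0],[0,0,0],[0,0,0],[0,0,0]], "fingers": [50,70,80,90,100,110,120,130,140,140,140,140], "grip_force": 35}}

```text
time_s: 4.5
position: [560.4, -228.5, 77.9]
orientation: [[-0.945, 0.328, 0.001], [0.328, 0.945, -0.001], [-0.001, -0.0, -1.0]]
wrist_force: [0.3, -0.6, 4.8]
grip_width: 55.2
finger_force: 36.0
```

>>> {"api": "apply_moves", "payload": {"delta_pos": [[0,0,-0.002],[0,0,-0.004],[0,0,-0.007],[0,0,-0.01],[0,0,-0.014],[0,0,-0.018],[0,0,-0.023],[0,0,-0.028],[0,0,-0.034],[0,0,-0.04],[0,0,-0.046],[0,0,-0.052],[0,0,-0.058],[0,0,-0.06],[0,0,-0.06]], "twist": [[0,0,0],[0,0,0],[0,0,0],[0,0,0],[0,0,0],[0,0,0],[0,0,0],[0,0,0],[0,0,0],[0,0,0],[0,0,0],[0,0,0],[0,0,0],[0,0,0],[0,0,0]], "fingers": [140,140,140,140,140,140,140,140,140,140,140,140,140,140,140]}}

```text
time_s: 6.0
position: [560.3, -228.2, 137.7]
orientation: [[-0.945, 0.328, 0.001], [0.328, 0.945, -0.0], [-0.001, -0.0, -1.0]]
wrist_force: [-1.3, -0.3, -1.0]
grip_width: 55.4
finger_force: 38.0
```

Run:
```python
from h import *
s=monitor.get_state(); print(s["position"],s["wrist_force"],s["grip_width"])
im=imaging.get_image("side")
for n in["tin_cup","brass_cup"]:
    for d in outline_of(im,n)[:2]:
        P,_,_=pts(im,d["mask"]); print(n,d["p"],d["point"],np.percentile(P,[3,50,97],axis=0).round().tolist())
cv2.imwrite("pics/lift.png",cv2.resize(im["frame"][60:200,200:400],(800,560),interpolation=cv2.INTER_CUBIC))
```

```text
[ 560.31413255 -228.19512865  137.66758566] [-1.26758003 -0.32914976 -1.02957955] 55.43429301355232
tin_cup 0.97 [296.8, 109.9] [[532.0, -255.0, 71.0], [549.0, -211.0, 122.0], [575.0, -197.0, 162.0]]
brass_cup 0.86 [295.9, 137.9] [[523.0, -260.0, 4.0], [553.0, -207.0, 32.0], [588.0, -195.0, 55.0]]
```

View pics/lift.png

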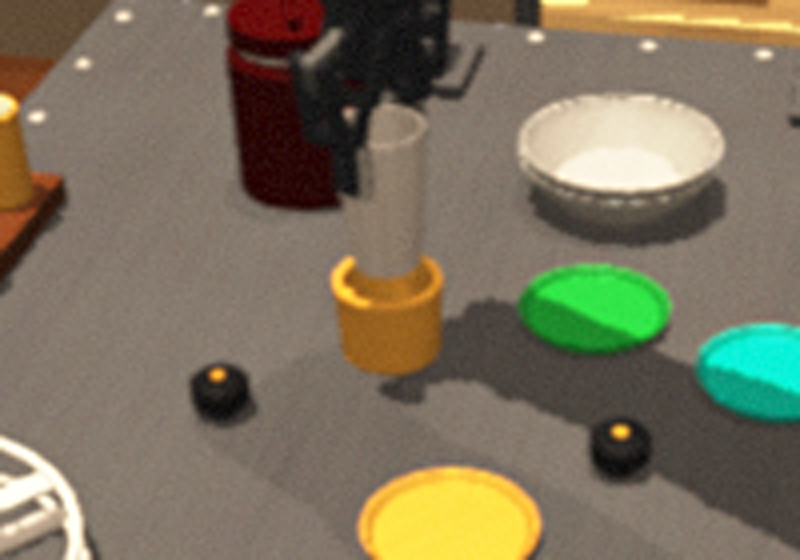

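The cup is out: its foot at (395,270) is clear of the brass rim, and the brass cup still stands on the cart. Next I carry it to the saucer.

>>> {"api": "apply_moves", "payload": {"delta_pos": [[0,0,-0.008],[0,0,-0.018],[0,0,-0.026],[0.005,0.005,-0.03],[0.014,0.015,-0.03],[0.026,0.028,-0.03],[0.04,0.042,-0.03],[0.055,0.058,-0.03],[0.07,0.074,-0.03],[0.085,0.09,-0.03],[0.099,0.106,-0.03],[0.112,0.12,-0.03],[0.123,0.131,-0.03],[0.131,0.14,-0.02],[0.1365,0.145,-0.01],[0.1365,0.145,0.005],[0.1365,0.145,0.02],[0.1365,0.145,0.032],[0.1365,0.145,0.042],[0.1365,0.145,0.045]], "twist": [[0,0,0],[0,0,0],[0,0,0],[0,0,0],[0,0,0],[0,0,0],[0,0,0],[0,0,0],[0,0,0],[0,0,0],[0,0,0],[0,0,0],[0,0,0],[0,0,0],[0,0,0],[0,0,0],[0,0,0],[0,0,0],[0,0,0],[0,0,0]], "fingers": [140,140,140,140,140,140,140,140,140,140,140,140,140,140,140,140,140,140,140,140]}}

```text
time_s: 8.15
position: [478.1, -46.2, 91.0]
orientation: [[-0.945, 0.328, -0.002], [0.328, 0.945, 0.0], [0.002, -0.0, -1.0]]
wrist_force: [0.7, 0.5, -2.0]
grip_width: 55.3
finger_force: 38.0
```

Run:
```python
from h import *
s=monitor.get_state(); print(s["position"],s["wrist_force"],s["grip_width"])
im=imaging.get_image("side")
for n in["tin_cup","brass_cup"]:
    for d in outline_of(im,n)[:2]:
        P,_,_=pts(im,d["mask"]); print(n,d["p"],d["point"],np.percentile(P,[3,50,97],axis=0).round().tolist())
cv2.imwrite("pics/hover.png",cv2.resize(im["frame"][90:230,220:420],(800,560),interpolation=cv2.INTER_CUBIC))
```

```text
[478.08556071 -46.24264614  91.04970962] [ 0.74325485  0.45982324 -1.99921709] 55.259616090812784
tin_cup 0.7 [314.9, 173.7] [[449.0, -72.0, 25.0], [465.0, -30.0, 79.0], [492.0, -20.0, 116.0]]
brass_cup 0.74 [289.6, 134.9] [[558.0, -260.0, 9.0], [578.0, -240.0, 42.0], [589.0, -196.0, 55.0]]
```

View pics/hover.png

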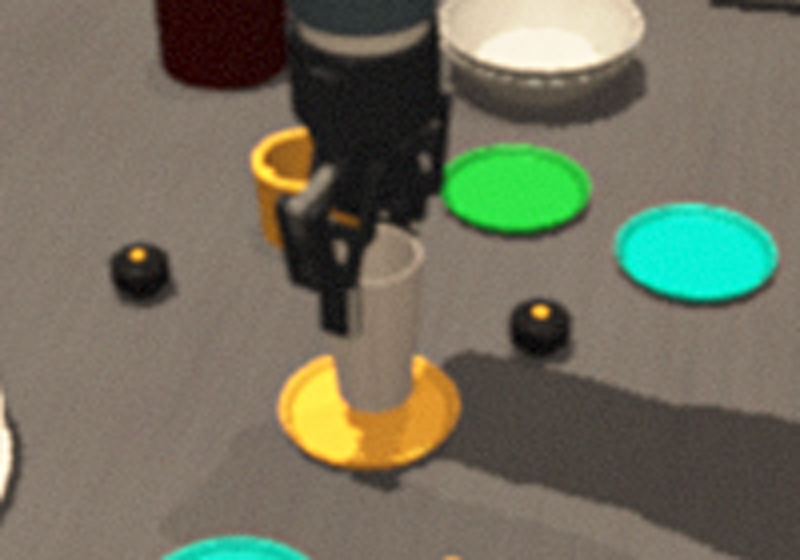

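The cup hovers centred over the brass saucer, with its foot at about (378,400) and roughly 18 mm above the floor. I lower it slowly.

>>> {"api": "apply_moves", "payload": {"delta_pos": [[0,0,0.004],[0,0,0.008],[0,0,0.011],[0,0,0.013],[0,0,0.014],[0,0,0.015],[0,0,0.015],[0,0,0.015]], "twist": [[0,0,0],[0,0,0],[0,0,0],[0,0,0],[0,0,0],[0,0,0],[0,0,0],[0,0,0]], "fingers": [140,140,140,140,140,140,140,140]}}

```text
time_s: 9.1
position: [478.7, -46.4, 77.3]
orientation: [[-0.945, 0.328, 0.0], [0.328, 0.945, -0.0], [-0.0, -0.0, -1.0]]
wrist_force: [0.9, 1.2, -0.8]
grip_width: 55.1
finger_force: 38.0
```

>>> {"api": "apply_moves", "payload": {"delta_pos": [[0,0,0.001],[0,0,0.002],[0,0,0.003],[0,0,0.003]], "twist": [[0,0,0],[0,0,0],[0,0,0],[0,0,0]], "fingers": [140,140,140,140]}}

```text
time_s: 9.5
position: [478.6, -46.4, 74.1]
orientation: [[-0.945, 0.328, -0.0], [0.328, 0.945, 0.0], [0.0, -0.0, -1.0]]
wrist_force: [-0.1, 0.3, -0.7]
grip_width: 54.8
finger_force: 38.0
```

>>> {"api": "apply_moves", "payload": {"delta_pos": [[0,0,0.001],[0,0,0.001],[0,0,0.002],[0,0,0.002]], "twist": [[0,0,0],[0,0,0],[0,0,0],[0,0,0]], "fingers": [140,140,140,140]}}

```text
time_s: 9.9
position: [479.6, -46.8, 73.8]
orientation: [[-0.945, 0.328, 0.003], [0.328, 0.945, -0.001], [-0.003, -0.0, -1.0]]
wrist_force: [-3.2, -1.1, 14.8]
grip_width: 55.0
finger_force: 38.8
```

It has touched down, with 15 N of upward force. I ease off the preload, then open.

>>> {"api": "apply_moves", "payload": {"delta_pos": [[0,0,-0.001],[0,0,-0.001],[0,0,-0.001],[0,0,-0.001],[0,0,-0.001],[0,0,-0.001],[0,0,-0.001],[0,0,-0.001],[0,0,-0.001],[0,0,-0.001],[0,0,-0.001]], "twist": [[0,0,0],[0,0,0],[0,0,0],[0,0,0],[0,0,0],[0,0,0],[0,0,0],[0,0,0],[0,0,0],[0,0,0],[0,0,0]], "fingers": [140,140,90,80,70,60,40,20,0,0,0]}}

```text
time_s: 11.0
position: [478.7, -46.4, 73.3]
orientation: [[-0.945, 0.328, -0.0], [0.328, 0.945, 0.0], [0.0, 0.0, -1.0]]
wrist_force: [-0.0, -0.4, 0.2]
grip_width: 85.2
finger_force: 0.0
```

>>> {"api": "apply_moves", "payload": {"delta_pos": [[0,0,-0.01],[0,0,-0.025],[0,0,-0.05],[0,0,-0.08],[0,0,-0.11],[0,0,-0.14],[0,0,-0.14],[0,0,-0.14]], "twist": [[0,0,0],[0,0,0],[0,0,0],[0,0,0],[0,0,0],[0,0,0],[0,0,0],[0,0,0]], "fingers": [0,0,0,0,0,0,0,0]}}

```text
time_s: 11.8
position: [478.9, -46.4, 214.1]
orientation: [[-0.945, 0.328, 0.002], [0.328, 0.945, -0.0], [-0.002, 0.0, -1.0]]
wrist_force: [-0.8, 0.4, -0.3]
grip_width: 85.3
finger_force: 0.0
```

Run:
```python
from h import *
im=imaging.get_image("side")
X,_,_=pts(im)
for n,c,z0,z1 in[("rim",(478,-47),93,105),("brass",(558,-228),50,59)]:
    Y=X[(np.hypot(*(X[:,:2]-c).T)<45)&(X[:,2]>z0)&(X[:,2]<z1)]
    f=cv2.minEnclosingCircle(Y[:,:2].astype(np.float32)); print(n,len(Y),np.round(f[0],1),round(f[1],1),Y[:,2].max())
cv2.imwrite("pics/end.png",im["frame"])
```

```text
rim 149 [476.7 -48.1] 29.5 100.10323922168334
brass 134 [ 557.1 -229.4] 37.5 56.959073331714194
```

View pics/end.png

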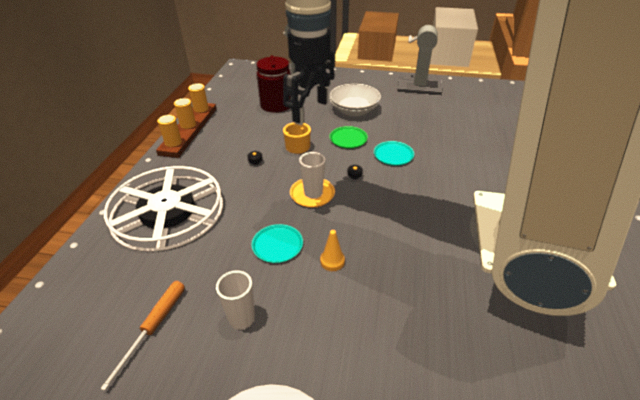

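The tin cup stands upright and centred on the brass saucer at (312,180), within about 1 mm of its centre. The brass cup at (297,138) and the lone cup at (236,300) are unmoved, and the gripper is clear.

```bash
python3 -c "
from plant import manip
print(manip.hand_in())"
```

```text
the job is handed in; nothing more can be done
None
```

The job is handed in: the nested tin cup stands upright on the brass saucer, about 1 mm off centre, with the brass cup and the lone cup still in place; the hand-in call returned no verdict.

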